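# Set the slope of a two-lane parts chute by a slip test

## Robot

A 7-joint arm with a two-finger parallel gripper is mounted at the origin on the work surface. World frame = base frame: x ahead of the robot, y to its left, z up, the work surface at z = 0. Lengths are in m, angles in rad, forces in N, time in s.
With the tool pointing down it reaches from about 0.4 to 0.85 m from the base axis. Payload 10.4 kg.
Tool frame: the origin (TCP) lies at the very end of the fingers, on their centre line; the grasp point (between the pads) lies 19 mm behind it (manip.tcp_to_grasp is the z of the grasp point in the tool frame, in m); z points along the fingers, x is the direction in which the jaws open and shut, and the axes are right-handed (so a half turn about z gives the same grasp; the last joint's range is limited). The gripper opens to 85 mm and grips with 20 to 120 N. Pads are 22 mm wide; open, the fingers measure 114 mm over their backs; the gripper's body (76 mm by 85 mm) begins 54 mm behind the grasp point. The pads swing forward as they close: fully open they stand 13 mm farther back than shut.
Start: joints at [-1.239, 0.332, -0.065, 1.46, 0.022, 1.35, -0.088], TCP at [0.217, 0.586, 0.231] pointing down, gripper open.
Joint ranges: [-2.6, 2.6], [-0.5, 2.12], [-1.47, 1.34], [0.16, 2.42], [-1.27, 4.41], [0.06, 2.06], [-2.6, 2.6]. Speed limits (rad/s): [2.22, 2.22, 2.79, 2.79, 3.14, 3.14, 3.14].

## Interface

Orientations are given as a unit quaternion [x, y, z, w].
In Python, from workcell import manip gives the robot as it stands.
- The arm moves only by the tool servo_tool, never from a script. Its argument "moves" is a list of rows, each an object with "travel": the shift along the tool's x, y, z in mm, a list of three; "dr": the turn, a rotation vector about the tool's x, y, z in degrees, a list of three. A call has 1 to 12 rows; each row shifts and turns the commanded pose from where the row before left it, along the tool's axes as they then stand; what a row does not reach is not made up. A row lasts 1/8 s, in which the tool goes at most 62.5 mm and 10.7 degrees, less where a joint would pass 70% of its speed; a pose out of reach is approached as far as the arm can. A call is refused whole if a number of a shift passes 62.5 or a number of a turn 10.7, either way. A call with a gripper value outside its range is refused whole. "claw" is the closure, from 0 (fully open) to 1 (shut), set as the call begins (left out, the last holds). The fingers move at their own pace and stop on an object; "squeeze" is the grip in N (left out, the last holds). Time passes only in rows, so rows that do not move let the fingers close. It gives the time, the measured TCP pose, the force and the opening at its end, in the units of the state.
- manip.get_obs(): the state, without advancing time (a new reading comes with each control period).
- manip.camera(name): name is "scene" or "top"; returns the picture (480x640x3 uint8, blue, green, red); there is no depth.
- manip.calibration(name): a dict with "intrinsics" (3x3 intrinsics, pixels), "view" (4x4, takes a point from world to camera coordinates). Camera axes: x right, y down, z forward; pixel columns grow to the right and rows downward; lengths in m; the calibration is good to about 2 mm. A picture is of the moment at which its call begins. calibration takes no time and is no camera call.
- manip.hand_in(): hands the job in, once; it reports no verdict.
The state is a dict: "clock": time; "joint_pos": joint angles; "joint_velocities": joint speeds; "tau": joint torques, N m; "position": TCP position; "ee_rot": TCP orientation; "ft_force": force on the tool from outside, world axes, zero at the start; "torque": the same for the moment, N m; "grip_width": opening from 0.0 (shut) to 1.0 (fully open).
Only numpy, scipy, OpenCV 4.12 (cv2) and the standard library are available. Lean on these libraries where they do the work, as an engineer would, in place of code of your own. Each camera call takes 0.05 s, during which the arm holds its last target. There are 200 camera calls.

## Task

Lay the smooth green blank flat and square on the green marked square of the level chute and let go of it. Then raise the chute slowly (the red bar is its handle) until the green blank starts to slide, stop there and hold that angle while it slides down to the stop by itself: the rough orange blank in the other lane must stay on its mark. Let go and leave the chute standing at that angle, without pushing either blank once the chute is up or disturbing the other things on the bench.

Things in the scene. Friction and masses are not known exactly. Their poses are not given: they have to be found in the camera images.
- chute (a joint): Slope angle (rad) of the hinged white chute: 0 = level (as at the start, deck top 54 mm above the bench), up to 0.75. The stiff hinge stays where it is left; raising takes about 10 N up at the red bar, 4 N down there makes it sink. The green blank slides at an unknown slope between 0.23 and 0.49, in 0.5 to 2 s to the stop if just past it; the orange one at 0.05 to 0.09 rad more.
- chute_hinge (a point): On the hinge axis at the chute's low end, mid-width, 42 mm above the bench. Axes turn with the chute: x uphill, y along the hinge (to the green lane), z out of the deck. In this frame, mm: handle (285, 0, 60), start_mark (150, 39, 12), rough_mark (150, -39, 12), deck 320 x 164 x 12 from x = -10, stop face x = 32 (26 high, both lanes), rails 12 high, 8 wide at y = -78, 0, 78.
- handle (a point): Centre of the red round bar on the chute: 20 mm thick, 92 mm long between two blue brackets, parallel to the hinge axis, 48 mm above the deck top, free all round. Axes turn with the chute (x uphill, y along the bar, z out of the deck). Gripped from above, one finger uphill and one downhill, it can turn between the pads as the chute tilts.
- start_mark (a point): Centre of the green outlined square (64 mm) in the chute's green lane, on the deck top. Same axes as the chute (x uphill). The lane is 70 mm wide between its rails. A blank against the stop has its centre 91 mm downhill of this point. The base under the chute is 340 x 180 x 12 mm, fixed.
- rough_mark (a point): Centre of the orange outlined square in the other lane, on the deck top, where the orange blank rests at the start. Same axes as the chute.
- smooth_center (a point): Centre (half-way up) of the loose smooth green plywood blank: 54 x 54 mm, 28 mm high, mass 0.1 to 0.2 kg, with a pale disc on top. It lies flat on the bench at the start; z is up, x and y are along its sides.
- rough_center (a point): Centre (half-way up) of the loose rough orange blank, 54 x 54 x 28 mm, with a dark disc on top. It rests on rough_mark and is not to be handled.
- cross: Bystander: loose plywood cross, 160 x 160 x 18 mm, lying on the bench to the left of the chute. Origin under its centre.
- corner: Bystander: loose finger-jointed box corner, 90 mm high, standing panels 100 mm and 70 mm long. Origin at the foot of the longer panel's middle.
- sander: Bystander: loose cork sanding block, 65 x 110 x 26 mm. Origin under its centre.

How it is judged:
By the outcome, as a careful person would: the job done as asked, in the order asked, and still so for the second after the job is handed in, with the robot touching nothing.
It also fails if it takes over 72 s, if anything falls off the work surface, if the arm or the gripper's body presses on something with over 40 N, if the wrist force passes 120 N, or if a joint passes its speed limit or range.

## Working session

There is one attempt and no reset: what is moved stays moved. The work goes in short steps, Python scripts to look and compute and a tool call to move; the robot and the scene stay as the last step left them, time stands still between calls to the robot, and variables do not carry over. Pictures are saved under pics/ and viewed, on a budget of 10 in all, crops included, one or two more only if the job needs it, and the job is handed in when it is done.

Besides the shell and the picture viewer there is one more tool, called after "Request:" as name(argument=value, ...), one argument or row to a line, values as JSON. servo_tool: Moves the arm, as the interface text tells. Its arguments: {"type":"object","properties":{"moves":{"type":"array","items":{"type":"object","properties":{"travel":{"type":"array","items":{"type":"number"}},"dr":{"type":"array","items":{"type":"number"}}}}},"claw":{"type":"number"},"squeeze":{"type":"number"}},"required":["moves"]}

```bash
mkdir -p pics; ls; python3 - <<'E'
from workcell import manip
import cv2
for n in ("scene","top"):
    cv2.imwrite(f"pics/{n}0.png",manip.camera(n)); c=manip.calibration(n); print(n,c)
o=manip.get_obs(); print(o, manip.tcp_to_grasp)
E
```

```text
pics
scene {'intrinsics': array([[541.59097035,   0.        , 320.08805973],
       [  0.        , 541.59097035, 237.41193536],
       [  0.        ,   0.        ,   1.        ]]), 'view': array([[ 0.78556983,  0.61868093,  0.01067493, -0.45298013],
       [ 0.46768146, -0.58236549, -0.66492442, -0.14316645],
       [-0.40515935,  0.52733703, -0.74683436,  1.50065614],
       [ 0.        ,  0.        ,  0.        ,  1.        ]])}
top {'intrinsics': array([[483.2967723 ,   0.        , 325.76010153],
       [  0.        , 483.2967723 , 244.56200283],
       [  0.        ,   0.        ,   1.        ]]), 'view': array([[-1.00439775e-03, -9.99997982e-01, -1.73999394e-03,
         3.82860303e-02],
       [-9.92970407e-01,  1.20327973e-03, -1.18356765e-01,
         5.33949874e-01],
       [ 1.18358620e-01,  1.60888522e-03, -9.92969611e-01,
         1.02064469e+00],
       [ 0.00000000e+00,  0.00000000e+00,  0.00000000e+00,
         1.00000000e+00]])}
{'clock': 0.1, 'joint_pos': array([-1.23861407,  0.33281103, -0.06471216,  1.46082306,  0.02163781,
        1.34987376, -0.08851683]), 'joint_velocities': array([-0.0014606 , -0.00223878,  0.00067935, -0.00279552, -0.00062076,
       -0.00021044, -0.00082759]), 'tau': array([ 1.31556142e-03, -6.26746774e+01,  4.91490006e-02, -3.92432714e+01,
        1.63155142e-02,  6.94669565e-03, -7.63787148e-05]), 'position': array([0.21701455, 0.58578218, 0.23061042]), 'ee_rot': array([ 8.20781811e-01,  5.71241497e-01, -4.74426579e-04,  3.82260966e-04]), 'ft_force': array([-0.64396614,  0.18738638,  0.38271864]), 'torque': array([-0.01183721, -0.03472119,  0.01235447]), 'grip_width': 0.9986786841309885} -0.0187
```

View pics/scene0.png

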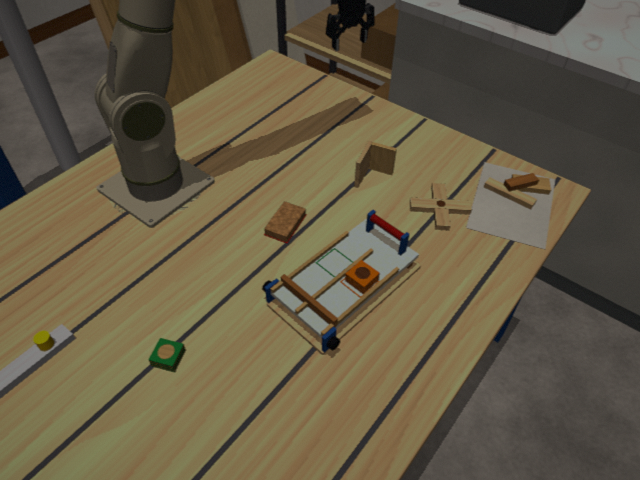

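View pics/top0.png

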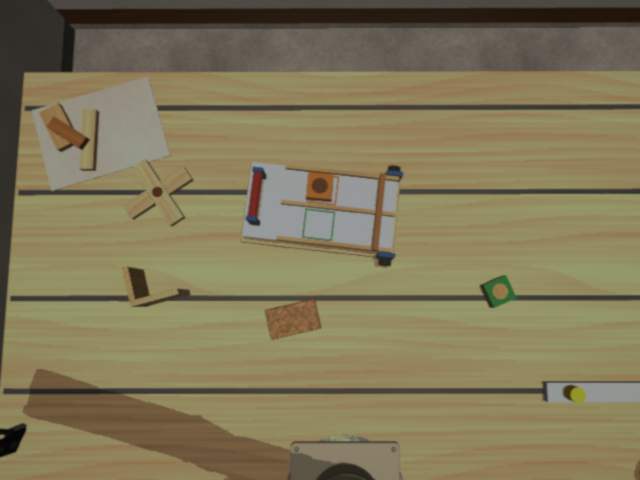

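```bash
python3 - <<'E'
import cv2,numpy as np
t=cv2.imread("pics/top0.png");s=cv2.imread("pics/scene0.png")
R=lambda a,k:cv2.resize(a,None,fx=k,fy=k,interpolation=cv2.INTER_CUBIC)
A=np.zeros((600,720,3),np.uint8)
A[:460,:720]=R(t[155:270,235:415],4); A[460:600,:160]=R(t[273:308,480:520],4)
B=np.zeros((600,800,3),np.uint8)
B[:600,:680]=R(s[205:355,255:425],4); B[:120,680:800]=R(s[335:375,147:187],3)
cv2.imwrite("pics/A.png",A);cv2.imwrite("pics/B.png",cv2.convertScaleAbs(B,alpha=1.4))
E
```

```text
(no output)
```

View pics/A.png

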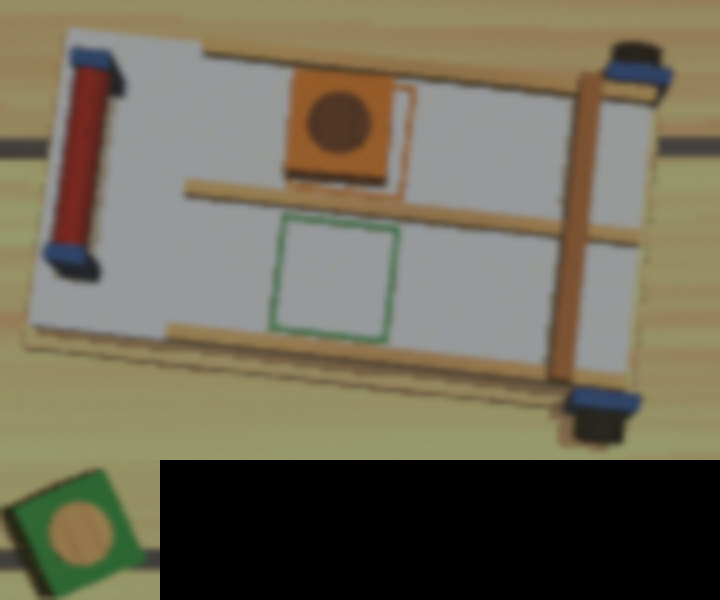

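View pics/B.png

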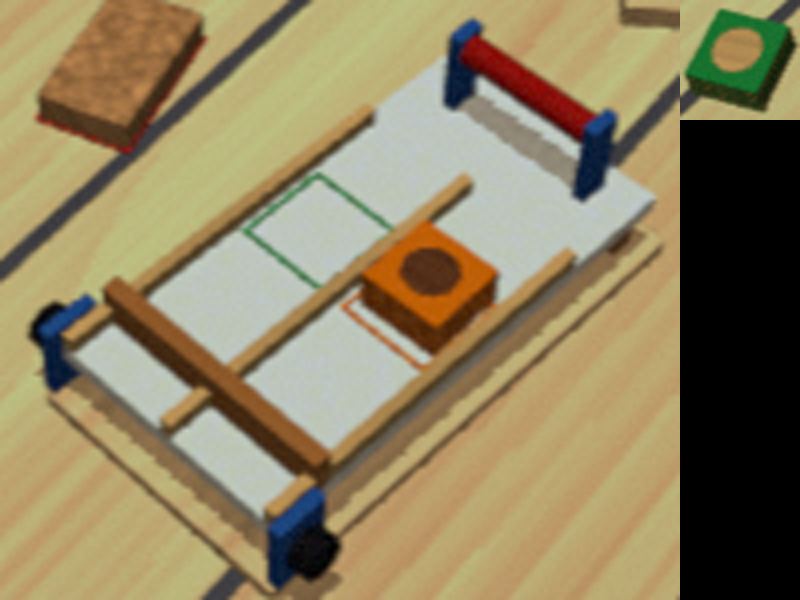

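```bash
cat > h.py <<'E'
import numpy as np,cv2
from workcell import manip
C={n:manip.calibration(n) for n in("scene","top")}
def proj(n,P):
    P=np.atleast_2d(P); V=C[n]["view"]; q=(P@V[:3,:3].T+V[:3,3])@C[n]["intrinsics"].T
    return q[:,:2]/q[:,2:]
E
cat > fit.py <<'E'
from h import *
from scipy.optimize import least_squares
tA=lambda u,v,ox=235,oy=155:((u+.5)/4-.5+ox,(v+.5)/4-.5+oy)
sB=lambda u,v:((u+.5)/4-.5+255,(v+.5)/4-.5+205)
T=[((182,7),(286,213)),((118,7),(399,229)),((118,71),(386,342)),((182,71),(270,328)),
((310,-82),(68,30)),((310,82),(30,325)),((118,-71),(415,87)),((118,-7),(402,196))]
S=[((118,71),(245,230)),((182,71),(320,175)),((310,-82),(655,200)),((118,-7),(342,303)),((118,-71),(425,368))]
m=[];px=[]
for (p,q) in T: m.append(("top",(*p,12)));px.append(tA(*q))
for y,q in((-46,(93,68)),(46,(72,247))): m.append(("top",(285,y,60)));px.append(tA(*q))
for (p,q) in S: m.append(("scene",(*p,12)));px.append(sB(*q))
for y,q in((46,(470,50)),(-46,(590,122))): m.append(("scene",(285,y,60)));px.append(sB(*q))
px=np.array(px)
def W(p,L):
    c,s=np.cos(p[3]),np.sin(p[3]); L=np.array(L)/1000.
    return p[:3]+np.array([[c,-s,0],[s,c,0],[0,0,1]])@L
f=lambda p:(np.array([proj(n,W(p,L))[0] for n,L in m])-px).ravel()
r=least_squares(f,[.5,-.1,.04,1.5],loss="soft_l1")
print("hinge",r.x.round(4),"\n",r.fun.reshape(-1,2).round(1).tolist() if 0 else f(r.x).reshape(-1,2).round(1).tolist())
for n,L in(("handle",(285,0,60)),("mark",(150,39,12)),("rough",(150,-39,12))): print(n,W(r.x,L).round(4))
# blank: disc in both views
d={"top":((81.5)/4-.5+480,(533-460+.5)/4-.5+273),"scene":((58.5)/3-.5+147,50.5/3-.5+335)}
g=least_squares(lambda P:np.concatenate([proj(n,P)[0]-d[n] for n in d]),[.4,-.3,.03]);print("disc",g.x.round(4),g.fun.round(2))
# green corners at z=.028 refined with colour mask (top face)
t=cv2.imread("pics/top0.png")[265:315,475:525]; h=cv2.cvtColor(t,cv2.COLOR_BGR2HSV)
k=((h[...,0]>50)&(h[...,0]<80)&(h[...,1]>120)&(h[...,2]>70)).astype(np.uint8)
c=max(cv2.findContours(k,0,1)[0],key=cv2.contourArea); print(cv2.minAreaRect(c))
# back-project chosen corner pixels to z=.028
V,K=C["top"]["view"],C["top"]["intrinsics"]; o=-V[:3,:3].T@V[:3,3]
def bp(u,v,z): 
    q=V[:3,:3].T@np.linalg.solve(K,[u,v,1]); return (o+q*(z-o[2])/q[2])[:2]
cs=np.array([bp(*tA(u,v-460,480,273),.028) for u,v in((101,469),(146,558),(53,598),(11,510))]);print(cs.round(4),cs.mean(0))
e=np.roll(cs,-1,0)-cs; print(np.degrees(np.arctan2(e[:,1],e[:,0])).round(1),np.linalg.norm(e,axis=1).round(4))
E
python3 fit.py
```

```text
hinge [ 0.598  -0.0998  0.0437  1.4604] 
 [[-1.0, -0.3], [0.4, -1.1], [0.4, 0.1], [-0.4, 0.3], [-0.3, -0.9], [-0.6, -0.3], [0.2, -0.9], [0.3, 0.8], [-0.4, 1.0], [-0.8, -0.1], [-1.0, 0.3], [-0.7, -0.8], [0.1, -1.3], [-0.7, 1.1], [-0.2, 1.4], [-0.1, -0.3], [0.2, 2.2]]
handle [0.6294 0.1835 0.1037]
mark [0.5758 0.0536 0.0557]
rough [0.6533 0.045  0.0557]
disc [ 0.4336 -0.3373  0.0292] [-0.2  -0.19 -0.27 -0.02]
((24.060972213745117, 26.048782348632812), (25.143491744995117, 23.956161499023438), 65.224853515625)
[[ 0.4678 -0.3505]
 [ 0.4198 -0.3726]
 [ 0.3985 -0.3216]
 [ 0.4457 -0.3009]] [ 0.43294771 -0.33639356]
[-155.3  112.7   23.7  -66. ] [0.0528 0.0553 0.0515 0.0543]
```

Request:
servo_tool(
  moves=[
    {"travel": [-30,36,0]},
    {"travel": [-30,36,0]},
    {"travel": [-30,36,0]},
    {"travel": [-30,36,0]},
    {"travel": [-30,36,0]},
    {"travel": [-30,36,0]},
    {"travel": [-30,36,0]},
    {"travel": [-30,36,0]},
    {"travel": [-30,36,0]},
    {"travel": [-30,36,0]},
    {"travel": [-30,36,0]},
    {"travel": [-30,36,0]},
  ],
  claw=0,
)

```text
$.moves[0]: bad value
```

Request:
servo_tool(
  moves=[
    {"travel": [-36,7,5]},
    {"travel": [-36,7,5]},
    {"travel": [-36,7,5]},
    {"travel": [-36,7,5]},
    {"travel": [-36,7,5]},
    {"travel": [-36,7,5]},
    {"travel": [-36,7,5]},
    {"travel": [-36,7,5]},
    {"travel": [-36,7,5]},
    {"travel": [-36,7,5]},
    {"travel": [-36,7,5]},
    {"travel": [-36,7,5]},
  ],
)

```text
$.moves[0]: bad value
```

Request:
servo_tool(
  moves=[
    {"dr": [0,0,9]},
    {"dr": [0,0,9]},
    {"dr": [0,0,9]},
    {"dr": [0,0,9]},
    {"dr": [0,0,9.5]},
    {"travel": [0,0,0]},
    {"travel": [0,0,0]},
  ],
)

```text
$.moves[0]: bad value
```

Both fields are required.

Request:
servo_tool(
  moves=[
    {"travel": [-30,36,0],"dr": [0,0,0]},
    {"travel": [-30,36,0],"dr": [0,0,0]},
    {"travel": [-30,36,0],"dr": [0,0,0]},
    {"travel": [-30,36,0],"dr": [0,0,0]},
    {"travel": [-30,36,0],"dr": [0,0,0]},
    {"travel": [-30,36,0],"dr": [0,0,0]},
    {"travel": [-30,36,0],"dr": [0,0,0]},
    {"travel": [-30,36,0],"dr": [0,0,0]},
    {"travel": [-30,36,0],"dr": [0,0,0]},
    {"travel": [-30,36,0],"dr": [0,0,0]},
    {"travel": [-30,36,0],"dr": [0,0,0]},
    {"travel": [-30,36,0],"dr": [0,0,0]},
  ],
  claw=0,
)

```text
clock: 1.6
position: [0.4975, 0.097, 0.2311]
ee_rot: [0.821, 0.571, -0.0, -0.0]
ft_force: [0.9, 0.2, -1.7]
grip_width: 1.002
```

Request:
servo_tool(
  moves=[
    {"travel": [-36,7,5],"dr": [0,0,0]},
    {"travel": [-36,7,5],"dr": [0,0,0]},
    {"travel": [-36,7,5],"dr": [0,0,0]},
    {"travel": [-36,7,5],"dr": [0,0,0]},
    {"travel": [-36,7,5],"dr": [0,0,0]},
    {"travel": [-36,7,5],"dr": [0,0,0]},
    {"travel": [-36,7,5],"dr": [0,0,0]},
    {"travel": [-36,7,5],"dr": [0,0,0]},
    {"travel": [-36,7,5],"dr": [0,0,0]},
    {"travel": [-36,7,5],"dr": [0,0,0]},
    {"travel": [-36,7,5],"dr": [0,0,0]},
    {"travel": [-36,7,5],"dr": [0,0,0]},
  ],
)

```text
clock: 3.1
position: [0.4255, -0.3367, 0.1709]
ee_rot: [0.821, 0.571, 0.0, -0.0]
ft_force: [0.9, -0.3, 0.3]
grip_width: 1.002
```

Request:
servo_tool(
  moves=[
    {"travel": [0,0,0],"dr": [0,0,9]},
    {"travel": [0,0,0],"dr": [0,0,9]},
    {"travel": [0,0,0],"dr": [0,0,9]},
    {"travel": [0,0,0],"dr": [0,0,9]},
    {"travel": [0,0,0],"dr": [0,0,9.5]},
    {"travel": [0,0,0],"dr": [0,0,0]},
    {"travel": [0,0,0],"dr": [0,0,0]},
  ],
)

```text
clock: 3.98
position: [0.4258, -0.3357, 0.1711]
ee_rot: [0.977, 0.211, -0.0, -0.0]
ft_force: [-0.0, -0.8, 0.5]
grip_width: 0.998
```

```bash
cat >> h.py <<'E'
from scipy.spatial.transform import Rotation as Ro
def to(x,y,z,jaw):
    "print tool-frame shift (mm) and turn (deg) from the measured pose to a down-pointing pose"
    o=manip.get_obs(); R=Ro.from_quat(o["ee_rot"]); a=np.radians(jaw)
    G=Ro.from_matrix(np.array([[np.cos(a),np.sin(a),0],[np.sin(a),-np.cos(a),0],[0,0,-1]]).T.T)
    print("t",round(o["clock"],2),"pos",o["position"].round(4),"F",o["ft_force"].round(1),"w",round(o["grip_width"],3))
    print("shift",(R.inv().apply(np.array([x,y,z])-o["position"])*1000).round(1),"turn",np.degrees((R.inv()*G).as_rotvec()).round(2))
E
python3 -c "
from h import *
to(.4335,-.337,.003,24)"
```

```text
t 3.98 pos [ 0.4258 -0.3357  0.1711] F [-0.  -0.8  0.5] w 0.998
shift [  6.5   4.4 168.1] turn [-0.02  0.01  0.39]
```

Request:
servo_tool(
  moves=[
    {"travel": [6.5,4.4,27],"dr": [0,0,0.4]},
    {"travel": [0,0,30],"dr": [0,0,0]},
    {"travel": [0,0,30],"dr": [0,0,0]},
    {"travel": [0,0,30],"dr": [0,0,0]},
    {"travel": [0,0,25],"dr": [0,0,0]},
    {"travel": [0,0,15],"dr": [0,0,0]},
    {"travel": [0,0,10],"dr": [0,0,0]},
    {"travel": [0,0,0],"dr": [0,0,0]},
  ],
)

```text
clock: 4.97
position: [0.4335, -0.3372, 0.0042]
ee_rot: [0.979, 0.206, -0.0, -0.0]
ft_force: [0.3, -0.1, -0.0]
grip_width: 1.003
```

Request:
servo_tool(
  moves=[
    {"travel": [0,0,0],"dr": [0,0,0]},
    {"travel": [0,0,0],"dr": [0,0,0]},
    {"travel": [0,0,0],"dr": [0,0,0]},
    {"travel": [0,0,0],"dr": [0,0,0]},
    {"travel": [0,0,0],"dr": [0,0,0]},
    {"travel": [0,0,0],"dr": [0,0,0]},
    {"travel": [0,0,0],"dr": [0,0,0]},
    {"travel": [0,0,0],"dr": [0,0,0]},
  ],
  claw=1,
  squeeze=40,
)

```text
clock: 5.98
position: [0.4341, -0.3374, 0.0051]
ee_rot: [0.979, 0.206, 0.001, 0.0]
ft_force: [-1.4, 1.0, 6.4]
grip_width: 0.623
```

Request:
servo_tool(
  moves=[
    {"travel": [0,0,-10],"dr": [0,0,0]},
    {"travel": [0,0,-25],"dr": [0,0,0]},
    {"travel": [0,0,-35],"dr": [0,0,0]},
    {"travel": [0,0,-35],"dr": [0,0,0]},
    {"travel": [0,0,-35],"dr": [0,0,0]},
    {"travel": [0,0,-20],"dr": [0,0,0]},
  ],
)

```text
clock: 6.72
position: [0.4337, -0.3376, 0.1665]
ee_rot: [0.979, 0.206, 0.001, 0.0]
ft_force: [-0.4, 0.1, -2.3]
grip_width: 0.623
```

Request:
servo_tool(
  moves=[
    {"travel": [24,-25,0],"dr": [0,0,0]},
    {"travel": [24,-25,0],"dr": [0,0,0]},
    {"travel": [24,-25,0],"dr": [0,0,0]},
    {"travel": [24,-25,0],"dr": [0,0,0]},
    {"travel": [24,-25,0],"dr": [0,0,0]},
    {"travel": [24,-25,0],"dr": [0,0,0]},
    {"travel": [24,-25,0],"dr": [0,0,0]},
    {"travel": [24,-25,0],"dr": [0,0,0]},
    {"travel": [24,-25,0],"dr": [0,0,0]},
    {"travel": [24,-25,0],"dr": [0,0,0]},
    {"travel": [24,-25,0],"dr": [0,0,0]},
    {"travel": [24,-25,0],"dr": [0,0,0]},
  ],
)

```text
clock: 8.22
position: [0.5763, 0.0543, 0.1648]
ee_rot: [0.979, 0.206, 0.0, -0.0]
ft_force: [-0.5, -1.3, -1.3]
grip_width: 0.626
```

Request:
servo_tool(
  moves=[
    {"travel": [0,0,0],"dr": [0,0,-9.9]},
    {"travel": [0,0,0],"dr": [0,0,-9.9]},
    {"travel": [0,0,0],"dr": [0,0,-9.9]},
    {"travel": [0,0,0],"dr": [0,0,-9.9]},
    {"travel": [0,0,0],"dr": [0,0,-9.9]},
    {"travel": [0,0,0],"dr": [0,0,-9.9]},
    {"travel": [0,0,0],"dr": [0,0,0]},
    {"travel": [0,0,0],"dr": [0,0,0]},
  ],
)

```text
clock: 9.22
position: [0.5761, 0.0533, 0.1645]
ee_rot: [0.749, 0.662, 0.0, 0.0]
ft_force: [0.1, -0.6, -2.4]
grip_width: 0.624
```

```bash
python3 -c "
from h import *
to(.5758,.0536,.075,83.67)"
```

```text
t 9.22 pos [0.5761 0.0533 0.1645] F [ 0.1 -0.6 -2.4] w 0.624
shift [ 0.3 -0.4 89.5] turn [ 0.01 -0.   -0.73]
```

Request:
servo_tool(
  moves=[
    {"travel": [0.3,-0.4,20],"dr": [0,0,-0.7]},
    {"travel": [0,0,25],"dr": [0,0,0]},
    {"travel": [0,0,25],"dr": [0,0,0]},
    {"travel": [0,0,15],"dr": [0,0,0]},
    {"travel": [0,0,4.5],"dr": [0,0,0]},
    {"travel": [0,0,0],"dr": [0,0,0]},
  ],
)

```text
clock: 9.98
position: [0.5761, 0.0538, 0.0752]
ee_rot: [0.744, 0.668, 0.0, 0.0]
ft_force: [-0.2, -0.4, -1.2]
grip_width: 0.622
```

```bash
python3 - <<'E'
from h import *
R=lambda a,k:cv2.resize(a,None,fx=k,fy=k,interpolation=cv2.INTER_CUBIC)
t=manip.camera("top");s=manip.camera("scene");cv2.imwrite("pics/t1.png",t);cv2.imwrite("pics/s1.png",s)
a=R(t[180:260,270:370],4);b=R(s[240:315,290:390],4)
cv2.imwrite("pics/C.png",cv2.convertScaleAbs(np.hstack([a[:300],b]),alpha=1.4))
to(.5758,.0536,.059,83.67)
E
```

```text
t 10.07 pos [0.5764 0.0538 0.0757] F [ 0.3 -0.1 -1.2] w 0.623
shift [-0.3 -0.6 16.7] turn [ 0.07 -0.03  0.18]
```

View pics/C.png

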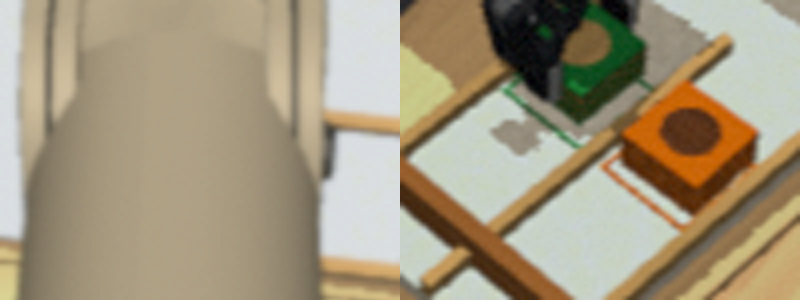

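Request:
servo_tool(
  moves=[
    {"travel": [-0.3,-0.6,7],"dr": [0,0,0.2]},
    {"travel": [0,0,4],"dr": [0,0,0]},
    {"travel": [0,0,2],"dr": [0,0,0]},
    {"travel": [0,0,1],"dr": [0,0,0]},
    {"travel": [0,0,0],"dr": [0,0,0]},
  ],
)

```text
clock: 10.7
position: [0.5753, 0.0536, 0.0608]
ee_rot: [0.745, 0.667, 0.0, -0.0]
ft_force: [-0.1, 0.3, -1.4]
grip_width: 0.624
```

```bash
python3 - <<'E'
from h import *
print(proj("scene",[.5764,.0538,.0757-.005+.028]))
to(.5758,.0536,.059,83.67)
E
```

```text
[[335.23093568 250.46468843]]
t 10.7 pos [0.5753 0.0536 0.0608] F [-0.1  0.3 -1.4] w 0.624
shift [0.1 0.5 1.8] turn [ 0. -0. -0.]
```

Request:
servo_tool(
  moves=[
    {"travel": [0,0.3,1],"dr": [0,0,0]},
    {"travel": [0,0,0.5],"dr": [0,0,0]},
    {"travel": [0,0,0],"dr": [0,0,0]},
    {"travel": [0,0,0],"dr": [0,0,0]},
  ],
)

```text
clock: 11.2
position: [0.5755, 0.0536, 0.0593]
ee_rot: [0.745, 0.667, 0.0, -0.0]
ft_force: [0.5, -0.9, -1.2]
grip_width: 0.623
```

Request:
servo_tool(
  moves=[
    {"travel": [0,0,0.5],"dr": [0,0,0]},
    {"travel": [0,0,0.5],"dr": [0,0,0]},
    {"travel": [0,0,0],"dr": [0,0,0]},
  ],
)

```text
clock: 11.58
position: [0.5756, 0.0535, 0.0591]
ee_rot: [0.745, 0.667, 0.0, -0.0]
ft_force: [-5.0, 0.2, 8.3]
grip_width: 0.624
```

Request:
servo_tool(
  moves=[
    {"travel": [0,0,0],"dr": [0,0,0]},
    {"travel": [0,0,0],"dr": [0,0,0]},
    {"travel": [0,0,0],"dr": [0,0,0]},
    {"travel": [0,0,0],"dr": [0,0,0]},
    {"travel": [0,0,0],"dr": [0,0,0]},
    {"travel": [0,0,-10],"dr": [0,0,0]},
    {"travel": [0,0,-30],"dr": [0,0,0]},
    {"travel": [0,0,-40],"dr": [0,0,0]},
    {"travel": [0,0,-40],"dr": [0,0,0]},
    {"travel": [0,0,-20],"dr": [0,0,0]},
    {"travel": [0,0,0],"dr": [0,0,0]},
  ],
  claw=0,
)

```text
clock: 12.95
position: [0.5764, 0.0535, 0.2004]
ee_rot: [0.745, 0.667, 0.002, 0.001]
ft_force: [0.8, -0.3, -0.5]
grip_width: 1.0
```

```bash
python3 - <<'E'
from h import *
R=lambda a,k:cv2.resize(a,None,fx=k,fy=k,interpolation=cv2.INTER_CUBIC)
s=manip.camera("scene");cv2.imwrite("pics/s2.png",s)
cv2.imwrite("pics/D.png",cv2.convertScaleAbs(R(s[205:355,255:425],4),alpha=1.4))
to(.6294,.1835,.22,83.67)
E
```

```text
t 13.0 pos [0.5757 0.0535 0.1988] F [ 0.3 -0.3 -0.6] w 1.001
shift [135.1  39.  -21. ] turn [ 0.06 -0.04 -0.  ]
```

View pics/D.png

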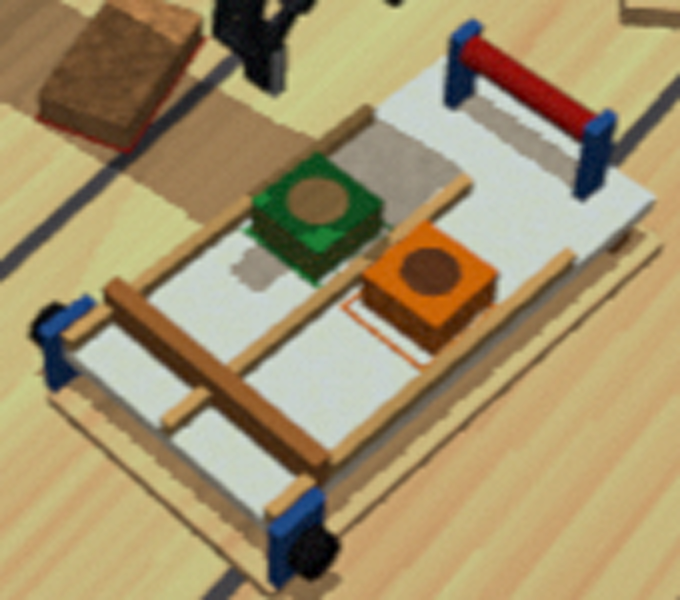

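Request:
servo_tool(
  moves=[
    {"travel": [10,3,-7],"dr": [0,0,0]},
    {"travel": [25,7,-14],"dr": [0,0,0]},
    {"travel": [25,7,0],"dr": [0,0,0]},
    {"travel": [25,7,0],"dr": [0,0,0]},
    {"travel": [25,7,0],"dr": [0,0,0]},
    {"travel": [25,8,0],"dr": [0,0,0]},
    {"travel": [0,0,25],"dr": [0,0,0]},
    {"travel": [0,0,35],"dr": [0,0,0]},
    {"travel": [0,0,15],"dr": [0,0,0]},
    {"travel": [0,0,0],"dr": [0,0,0]},
  ],
)

```text
clock: 14.25
position: [0.6286, 0.1836, 0.1433]
ee_rot: [0.745, 0.667, -0.001, -0.0]
ft_force: [-0.2, -0.4, -0.0]
grip_width: 1.002
```

```bash
python3 - <<'E'
from h import *
R=lambda a,k:cv2.resize(a,None,fx=k,fy=k,interpolation=cv2.INTER_CUBIC)
s=manip.camera("scene");cv2.imwrite("pics/s3.png",s)
cv2.imwrite("pics/E.png",cv2.convertScaleAbs(R(s[165:315,290:440],4),alpha=1.4))
to(.6294,.1835,.083,83.67)
E
```

```text
t 14.3 pos [0.6293 0.1836 0.1447] F [ 0.4 -0.1  0.7] w 1.0
shift [-0.1  0.1 61.7] turn [-0.    0.    0.01]
```

View pics/E.png

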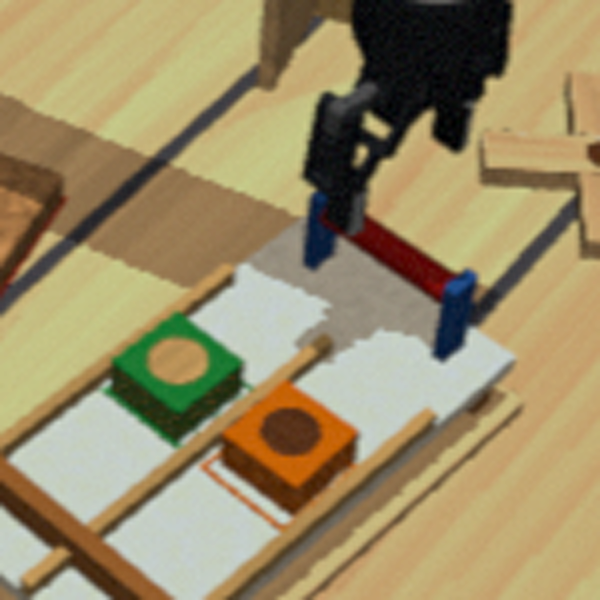

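Request:
servo_tool(
  moves=[
    {"travel": [0,0,15],"dr": [0,0,0]},
    {"travel": [0,0,20],"dr": [0,0,0]},
    {"travel": [0,0,17],"dr": [0,0,0]},
    {"travel": [0,0,9],"dr": [0,0,0]},
    {"travel": [0,0,0],"dr": [0,0,0]},
  ],
)

```text
clock: 14.92
position: [0.6288, 0.1833, 0.0824]
ee_rot: [0.745, 0.667, -0.001, -0.0]
ft_force: [-0.6, -0.3, -0.0]
grip_width: 1.003
```

Request:
servo_tool(
  moves=[
    {"travel": [0,0,0],"dr": [0,0,0]},
    {"travel": [0,0,0],"dr": [0,0,0]},
    {"travel": [0,0,0],"dr": [0,0,0]},
    {"travel": [0,0,0],"dr": [0,0,0]},
    {"travel": [0,0,0],"dr": [0,0,0]},
    {"travel": [0,0,0],"dr": [0,0,0]},
    {"travel": [0,0,0],"dr": [0,0,0]},
    {"travel": [0,0,0],"dr": [0,0,0]},
    {"travel": [0,0,0],"dr": [0,0,0]},
  ],
  claw=1,
  squeeze=40,
)

```text
clock: 16.05
position: [0.6295, 0.1848, 0.0839]
ee_rot: [0.745, 0.667, 0.001, -0.0]
ft_force: [1.3, 5.9, 2.3]
grip_width: 0.217
```

```bash
cat > chk.py <<'E'
from h import *
import sys
from scipy.optimize import minimize_scalar
H=np.array([.598,-.0998,.042]); yaw=1.4604; ux=np.array([np.cos(yaw),np.sin(yaw),0]); uy=np.array([-np.sin(yaw),np.cos(yaw),0])
def P(th,L):
    x,y,z=np.array(L)/1000.; return H+ux*(x*np.cos(th)-z*np.sin(th))+uy*y+np.array([0,0,1])*(x*np.sin(th)+z*np.cos(th))
def blob(s,kind):
    h=cv2.cvtColor(s,cv2.COLOR_BGR2HSV); lo,hi=((50,110,40),(80,255,255)) if kind=="g" else ((5,190,70),(14,255,255))
    k=cv2.inRange(h,lo,hi); k[:205]=0;k[360:]=0;k[:,:260]=0;k[:,430:]=0
    k=cv2.morphologyEx(cv2.morphologyEx(k,cv2.MORPH_OPEN,np.ones((3,3))),cv2.MORPH_CLOSE,np.ones((9,9)))
    n,l,st,c=cv2.connectedComponentsWithStats(k); i=1+np.argmax(st[1:,4]); return c[i],st[i,4]
o=manip.get_obs(); s=manip.camera("scene"); zg=o["position"][2]+.019
th=np.arcsin((zg-.042)/.29125)-np.arctan2(60,285) - float(sys.argv[1] if len(sys.argv)>1 else 0)
out=[]
for kind,y in(("g",39),("o",-39)):
    c,a=blob(s,kind)
    r=minimize_scalar(lambda x:np.sum((proj("scene",P(th,(x,y,24)))[0]-c)**2),bounds=(20,300),method="bounded")
    out+= [kind,c.round(1).tolist(),int(a),"x=",round(r.x,1)]
print("t",round(o["clock"],2),"th",round(th,4),"F",o["ft_force"].round(1),"w",round(o["grip_width"],3),"pos",o["position"].round(4)); print(*out)
cv2.imwrite("pics/last.png",s)
q=Ro.from_quat(o["ee_rot"])
for d in (.012,.024):
    g=P(th+d,(285,0,60))-P(th,(285,0,60)); print("step",d,(q.inv().apply(g)*1000).round(2))
E
python3 chk.py
```

```text
Traceback (most recent call last):
  File "chk.py", line 16, in <module>
    c,a=blob(s,kind)
        ~~~~^^^^^^^^
  File "chk.py", line 11, in blob
    n,l,st,c=cv2.connectedComponentsWithStats(k); i=1+np.argmax(st[1:,4]); return c[i],st[i,4]
                                                      ~~~~~~~~~^^^^^^^^^^
ValueError: attempt to get argmax of an empty sequence
```

```bash
python3 - <<'E'
import cv2
s=cv2.imread("pics/s3.png"); h=cv2.cvtColor(s,cv2.COLOR_BGR2HSV)
# E coords: green top (205,345), green side (150,405), orange top (250,430), orange side(260,475), rail, stop
for n,(u,v) in dict(gt=(205,335),gs=(150,405),ot=(250,425),os=(262,478),rail=(150,540),stop=(60,510)).items():
    x,y=290+u//4,165+v//4; print(n,s[y,x],h[y,x])
E
sed -i 's/((50,110,40),(80,255,255))/((50,110,25),(85,255,255))/; s/((5,190,70),(14,255,255))/((5,200,50),(14,255,255))/' chk.py; python3 chk.py
```

```text
gt [ 69 100  61] [ 66  99 100]
gs [15 34 20] [ 52 143  34]
ot [  5  71 142] [ 14 246 142]
os [15 39 67] [ 14 198  67]
rail [142 147 139] [ 71  14 147]
stop [ 43  71 106] [ 13 152 106]
t 16.1 th 0.0029 F [1.6 5.4 2.8] w 0.221 pos [0.6294 0.1849 0.0838]
g [334.1, 258.8] 240 x= 150.2 o [361.7, 280.6] 271 x= 150.4
step 0.012 [-0.74  0.   -3.41]
step 0.024 [-1.53  0.   -6.82]
```

Request:
servo_tool(
  moves=[
    {"travel": [-0.5,0,-2.4],"dr": [0,0,0]},
    {"travel": [-0.5,0,-2.3],"dr": [0,0,0]},
    {"travel": [-0.5,0,-2.4],"dr": [0,0,0]},
    {"travel": [-0.6,0,-2.3],"dr": [0,0,0]},
    {"travel": [-0.6,0,-2.3],"dr": [0,0,0]},
    {"travel": [-0.6,0,-2.3],"dr": [0,0,0]},
    {"travel": [-0.6,0,-2.3],"dr": [0,0,0]},
    {"travel": [-0.7,0,-2.3],"dr": [0,0,0]},
    {"travel": [-0.6,0,-2.3],"dr": [0,0,0]},
    {"travel": [-0.7,0,-2.3],"dr": [0,0,0]},
    {"travel": [-0.7,0,-2.3],"dr": [0,0,0]},
    {"travel": [-0.7,0,-2.3],"dr": [0,0,0]},
  ],
)

```text
clock: 17.65
position: [0.6286, 0.1783, 0.1103]
ee_rot: [0.745, 0.668, 0.001, -0.0]
ft_force: [7.2, 8.5, -10.2]
grip_width: 0.218
```

```bash
sed -i 's/(50,110,25)/(45,90,25)/;s/(5,200,50),(14/(5,190,40),(16/' chk.py; python3 chk.py
```

```text
t 17.65 th 0.0971 F [  7.2   8.5 -10.2] w 0.218 pos [0.6286 0.1783 0.1103]
g [332.8, 253.1] 363 x= 153.4 o [361.0, 273.1] 571 x= 156.9
step 0.012 [-1.06  0.   -3.33]
step 0.024 [-2.16  0.   -6.65]
```

Request:
servo_tool(
  moves=[
    {"travel": [-0.7,0,-2.2],"dr": [0,0,0]},
    {"travel": [-0.8,0,-2.3],"dr": [0,0,0]},
    {"travel": [-0.7,0,-2.2],"dr": [0,0,0]},
    {"travel": [-0.8,0,-2.3],"dr": [0,0,0]},
    {"travel": [-0.8,0,-2.2],"dr": [0,0,0]},
    {"travel": [-0.8,0,-2.2],"dr": [0,0,0]},
    {"travel": [-0.8,0,-2.2],"dr": [0,0,0]},
    {"travel": [-0.9,0,-2.2],"dr": [0,0,0]},
    {"travel": [-0.8,0,-2.2],"dr": [0,0,0]},
    {"travel": [-0.9,0,-2.2],"dr": [0,0,0]},
    {"travel": [-0.9,0,-2.2],"dr": [0,0,0]},
    {"travel": [0,0,0],"dr": [0,0,0]},
  ],
)

```text
clock: 19.2
position: [0.6276, 0.1698, 0.1351]
ee_rot: [0.745, 0.668, 0.001, -0.001]
ft_force: [4.9, 8.4, -6.0]
grip_width: 0.22
```

```bash
python3 chk.py; python3 - <<'E'
import cv2
s=cv2.imread("pics/last.png"); cv2.imwrite("pics/F.png",cv2.convertScaleAbs(cv2.resize(s[165:355,255:445],None,fx=3,fy=3,interpolation=2),alpha=1.4))
E
```

```text
t 19.2 th 0.1876 F [ 4.9  8.4 -6. ] w 0.22 pos [0.6276 0.1698 0.1351]
g [331.1, 250.8] 392 x= 151.9 o [360.1, 270.7] 575 x= 156.3
step 0.012 [-1.36  0.   -3.22]
step 0.024 [-2.75  0.   -6.43]
```

View pics/F.png

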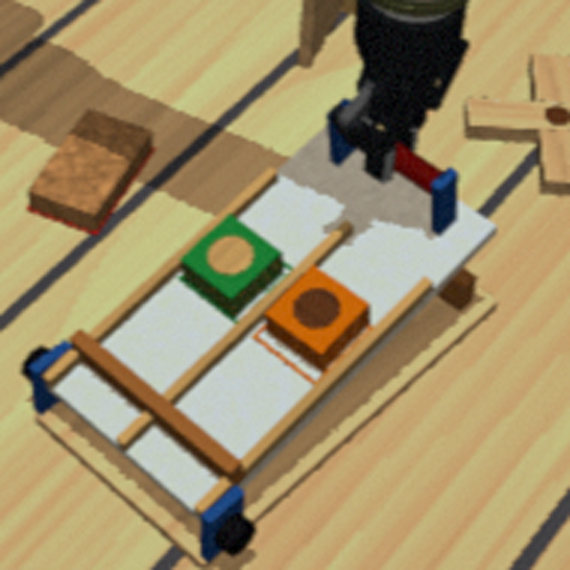

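Request:
servo_tool(
  moves=[
    {"travel": [-1,0,-2.2],"dr": [0,0,0]},
    {"travel": [-1,0,-2.2],"dr": [0,0,0]},
    {"travel": [-0.9,0,-2.2],"dr": [0,0,0]},
    {"travel": [-1,0,-2.1],"dr": [0,0,0]},
    {"travel": [-0.9,0,-2.1],"dr": [0,0,0]},
    {"travel": [0,0,0],"dr": [0,0,0]},
    {"travel": [0,0,0],"dr": [0,0,0]},
  ],
)

```text
clock: 20.12
position: [0.6271, 0.1653, 0.146]
ee_rot: [0.744, 0.668, 0.001, -0.001]
ft_force: [4.6, 8.8, -6.2]
grip_width: 0.214
```

```bash
python3 - <<'E'
import sys; sys.argv=["x"]
exec(open("chk.py").read())
for t in(.16,.18,.2): print(t,proj("scene",P(t,(310,-82,12)))[0].round(1))
E
```

```text
t 20.12 th 0.2284 F [ 4.6  8.8 -6.2] w 0.214 pos [0.6271 0.1653 0.146 ]
g [330.6, 250.0] 391 x= 151.5 o [359.6, 269.4] 599 x= 156.5
step 0.012 [-1.48  0.   -3.16]
step 0.024 [-3.01 -0.   -6.31]
0.16 [419.9 241.4]
0.18 [420.  239.9]
0.2 [420.  238.5]
```

Request:
servo_tool(
  moves=[
    {"travel": [-0.9,0,-1.8],"dr": [0,0,0]},
    {"travel": [-0.9,0,-1.8],"dr": [0,0,0]},
    {"travel": [0,0,0],"dr": [0,0,0]},
    {"travel": [0,0,0],"dr": [0,0,0]},
    {"travel": [0,0,0],"dr": [0,0,0]},
  ],
)

```text
clock: 20.8
position: [0.6269, 0.1638, 0.1496]
ee_rot: [0.744, 0.668, 0.002, -0.001]
ft_force: [6.5, 10.8, -4.6]
grip_width: 0.22
```

```bash
python3 chk.py
```

```text
t 20.8 th 0.2421 F [ 6.5 10.8 -4.6] w 0.22 pos [0.6269 0.1638 0.1496]
g [330.3, 249.7] 396 x= 151.2 o [359.5, 269.2] 578 x= 156.5
step 0.012 [-1.53 -0.   -3.14]
step 0.024 [-3.09 -0.   -6.27]
```

Request:
servo_tool(
  moves=[
    {"travel": [-0.6,0,-1.8],"dr": [0,0,0]},
    {"travel": [-0.6,0,-1.8],"dr": [0,0,0]},
    {"travel": [0,0,0],"dr": [0,0,0]},
    {"travel": [0,0,0],"dr": [0,0,0]},
    {"travel": [0,0,0],"dr": [0,0,0]},
  ],
)

```text
clock: 21.48
position: [0.6268, 0.1621, 0.153]
ee_rot: [0.744, 0.668, 0.001, -0.001]
ft_force: [5.6, 9.7, -6.4]
grip_width: 0.217
```

```bash
python3 chk.py|head -2
```

```text
t 21.48 th 0.2554 F [ 5.6  9.7 -6.4] w 0.217 pos [0.6268 0.1621 0.153 ]
g [330.0, 250.0] 417 x= 150.2 o [359.2, 268.9] 587 x= 156.3
```

Request:
servo_tool(
  moves=[
    {"travel": [0,0,0],"dr": [0,0,0]},
    {"travel": [0,0,0],"dr": [0,0,0]},
    {"travel": [0,0,0],"dr": [0,0,0]},
    {"travel": [0,0,0],"dr": [0,0,0]},
  ],
)

```text
clock: 22.02
position: [0.6268, 0.1621, 0.153]
ee_rot: [0.744, 0.668, 0.001, -0.001]
ft_force: [6.2, 7.7, -6.3]
grip_width: 0.216
```

```bash
python3 chk.py|head -2
```

```text
t 22.02 th 0.2553 F [ 6.2  7.7 -6.3] w 0.216 pos [0.6268 0.1621 0.153 ]
g [329.9, 249.7] 410 x= 150.4 o [359.3, 268.9] 585 x= 156.4
```

Not sliding; go on.

Request:
servo_tool(
  moves=[
    {"travel": [-0.8,0,-1.8],"dr": [0,0,0]},
    {"travel": [-0.8,0,-1.8],"dr": [0,0,0]},
    {"travel": [0,0,0],"dr": [0,0,0]},
    {"travel": [0,0,0],"dr": [0,0,0]},
    {"travel": [0,0,0],"dr": [0,0,0]},
  ],
)

```text
clock: 22.7
position: [0.6266, 0.1604, 0.1567]
ee_rot: [0.744, 0.668, 0.001, -0.001]
ft_force: [4.5, 8.3, -5.7]
grip_width: 0.216
```

```bash
python3 chk.py|head -2
```

```text
t 22.7 th 0.2693 F [ 4.5  8.3 -5.7] w 0.216 pos [0.6266 0.1604 0.1567]
g [329.8, 249.2] 404 x= 151.0 o [359.2, 268.5] 593 x= 156.5
```

Request:
servo_tool(
  moves=[
    {"travel": [-0.8,0,-1.8],"dr": [0,0,0]},
    {"travel": [-0.8,0,-1.8],"dr": [0,0,0]},
    {"travel": [0,0,0],"dr": [0,0,0]},
    {"travel": [0,0,0],"dr": [0,0,0]},
    {"travel": [0,0,0],"dr": [0,0,0]},
  ],
)

```text
clock: 23.38
position: [0.6264, 0.1587, 0.1601]
ee_rot: [0.745, 0.668, 0.001, -0.001]
ft_force: [5.3, 7.8, -6.6]
grip_width: 0.219
```

```bash
python3 chk.py|head -2
```

```text
t 23.38 th 0.2828 F [ 5.3  7.8 -6.6] w 0.219 pos [0.6264 0.1587 0.1601]
g [329.4, 248.9] 406 x= 150.9 o [359.0, 268.1] 580 x= 156.7
```

Request:
servo_tool(
  moves=[
    {"travel": [-0.8,0,-1.8],"dr": [0,0,0]},
    {"travel": [-0.9,0,-1.8],"dr": [0,0,0]},
    {"travel": [0,0,0],"dr": [0,0,0]},
    {"travel": [0,0,0],"dr": [0,0,0]},
    {"travel": [0,0,0],"dr": [0,0,0]},
  ],
)

```text
clock: 24.05
position: [0.6261, 0.157, 0.1637]
ee_rot: [0.745, 0.668, 0.001, -0.001]
ft_force: [5.2, 8.4, -6.2]
grip_width: 0.219
```

```bash
python3 chk.py|head -2
```

```text
t 24.05 th 0.2968 F [ 5.2  8.4 -6.2] w 0.219 pos [0.6261 0.157  0.1637]
g [329.3, 248.5] 391 x= 151.1 o [358.8, 268.0] 592 x= 156.5
```

Request:
servo_tool(
  moves=[
    {"travel": [-0.8,0,-1.8],"dr": [0,0,0]},
    {"travel": [-0.9,0,-1.8],"dr": [0,0,0]},
    {"travel": [0,0,0],"dr": [0,0,0]},
    {"travel": [0,0,0],"dr": [0,0,0]},
    {"travel": [0,0,0],"dr": [0,0,0]},
  ],
)

```text
clock: 24.72
position: [0.6259, 0.1551, 0.1673]
ee_rot: [0.745, 0.668, 0.001, -0.001]
ft_force: [5.3, 8.2, -6.2]
grip_width: 0.218
```

```bash
python3 chk.py|head -2
```

```text
t 24.73 th 0.3109 F [ 5.3  8.2 -6.2] w 0.218 pos [0.6259 0.1551 0.1673]
g [329.0, 248.1] 418 x= 151.2 o [358.6, 267.6] 582 x= 156.7
```

Request:
servo_tool(
  moves=[
    {"travel": [-0.9,0,-1.7],"dr": [0,0,0]},
    {"travel": [-0.9,0,-1.8],"dr": [0,0,0]},
    {"travel": [0,0,0],"dr": [0,0,0]},
    {"travel": [0,0,0],"dr": [0,0,0]},
    {"travel": [0,0,0],"dr": [0,0,0]},
  ],
)

```text
clock: 25.4
position: [0.6257, 0.1532, 0.1707]
ee_rot: [0.745, 0.668, 0.001, -0.001]
ft_force: [5.4, 8.2, -5.7]
grip_width: 0.216
```

```bash
python3 chk.py|head -2
```

```text
t 25.4 th 0.3245 F [ 5.4  8.2 -5.7] w 0.216 pos [0.6257 0.1532 0.1707]
g [328.6, 248.2] 407 x= 150.5 o [358.4, 267.4] 578 x= 156.6
```

Request:
servo_tool(
  moves=[
    {"travel": [-0.9,0,-1.7],"dr": [0,0,0]},
    {"travel": [-0.9,0,-1.8],"dr": [0,0,0]},
    {"travel": [0,0,0],"dr": [0,0,0]},
    {"travel": [0,0,0],"dr": [0,0,0]},
    {"travel": [0,0,0],"dr": [0,0,0]},
  ],
)

```text
clock: 26.08
position: [0.6255, 0.1513, 0.1742]
ee_rot: [0.745, 0.667, 0.001, -0.001]
ft_force: [4.1, 7.5, -6.0]
grip_width: 0.215
```

```bash
python3 chk.py|head -2
```

```text
t 26.07 th 0.3385 F [ 4.1  7.5 -6. ] w 0.215 pos [0.6255 0.1513 0.1742]
g [328.3, 248.4] 413 x= 149.7 o [358.1, 266.8] 584 x= 157.0
```

Request:
servo_tool(
  moves=[
    {"travel": [0,0,0],"dr": [0,0,0]},
    {"travel": [0,0,0],"dr": [0,0,0]},
    {"travel": [0,0,0],"dr": [0,0,0]},
  ],
)

```text
clock: 26.5
position: [0.6255, 0.1513, 0.1742]
ee_rot: [0.745, 0.667, 0.001, -0.001]
ft_force: [5.1, 6.7, -5.7]
grip_width: 0.215
```

```bash
python3 chk.py|head -2
```

```text
t 26.5 th 0.3385 F [ 5.1  6.7 -5.7] w 0.215 pos [0.6255 0.1513 0.1742]
g [328.3, 247.7] 399 x= 150.9 o [358.0, 267.0] 574 x= 156.6
```

Only noise; continue.

Request:
servo_tool(
  moves=[
    {"travel": [-0.9,0,-1.7],"dr": [0,0,0]},
    {"travel": [-0.9,0,-1.7],"dr": [0,0,0]},
    {"travel": [0,0,0],"dr": [0,0,0]},
    {"travel": [0,0,0],"dr": [0,0,0]},
    {"travel": [0,0,0],"dr": [0,0,0]},
  ],
)

```text
clock: 27.18
position: [0.6253, 0.1494, 0.1775]
ee_rot: [0.745, 0.667, 0.001, -0.001]
ft_force: [4.3, 7.1, -7.0]
grip_width: 0.216
```

```bash
python3 chk.py|head -2
```

```text
t 27.18 th 0.3517 F [ 4.3  7.1 -7. ] w 0.216 pos [0.6253 0.1494 0.1775]
g [328.0, 247.5] 404 x= 150.7 o [357.8, 266.5] 562 x= 156.9
```

Request:
servo_tool(
  moves=[
    {"travel": [-0.9,0,-1.7],"dr": [0,0,0]},
    {"travel": [-0.9,0,-1.7],"dr": [0,0,0]},
    {"travel": [0,0,0],"dr": [0,0,0]},
    {"travel": [0,0,0],"dr": [0,0,0]},
    {"travel": [0,0,0],"dr": [0,0,0]},
  ],
)

```text
clock: 27.85
position: [0.625, 0.1475, 0.1809]
ee_rot: [0.745, 0.667, 0.001, -0.001]
ft_force: [4.4, 6.7, -6.7]
grip_width: 0.211
```

```bash
python3 chk.py|head -2
```

```text
t 27.85 th 0.3655 F [ 4.4  6.7 -6.7] w 0.211 pos [0.625  0.1475 0.1809]
g [327.5, 247.5] 409 x= 150.0 o [357.7, 266.3] 583 x= 157.1
```

Request:
servo_tool(
  moves=[
    {"travel": [-1,0,-1.7],"dr": [0,0,0]},
    {"travel": [-0.9,0,-1.7],"dr": [0,0,0]},
    {"travel": [0,0,0],"dr": [0,0,0]},
    {"travel": [0,0,0],"dr": [0,0,0]},
    {"travel": [0,0,0],"dr": [0,0,0]},
  ],
)

```text
clock: 28.52
position: [0.6248, 0.1455, 0.1843]
ee_rot: [0.745, 0.667, 0.001, -0.0]
ft_force: [5.3, 6.8, -6.5]
grip_width: 0.216
```

```bash
python3 chk.py|head -2
```

```text
t 28.52 th 0.3793 F [ 5.3  6.8 -6.5] w 0.216 pos [0.6248 0.1455 0.1843]
g [327.6, 247.0] 411 x= 151.0 o [357.3, 266.2] 584 x= 156.6
```

Request:
servo_tool(
  moves=[
    {"travel": [-1,0,-1.7],"dr": [0,0,0]},
    {"travel": [-1,0,-1.7],"dr": [0,0,0]},
    {"travel": [0,0,0],"dr": [0,0,0]},
    {"travel": [0,0,0],"dr": [0,0,0]},
    {"travel": [0,0,0],"dr": [0,0,0]},
  ],
)

```text
clock: 29.2
position: [0.6245, 0.1434, 0.1876]
ee_rot: [0.745, 0.667, 0.0, -0.001]
ft_force: [6.0, 5.9, -6.7]
grip_width: 0.219
```

```bash
python3 chk.py|head -2
```

```text
t 29.2 th 0.393 F [ 6.   5.9 -6.7] w 0.219 pos [0.6245 0.1434 0.1876]
g [327.0, 246.8] 414 x= 150.5 o [357.1, 265.8] 570 x= 157.0
```

Request:
servo_tool(
  moves=[
    {"travel": [-1,0,-1.7],"dr": [0,0,0]},
    {"travel": [-1,0,-1.7],"dr": [0,0,0]},
    {"travel": [0,0,0],"dr": [0,0,0]},
    {"travel": [0,0,0],"dr": [0,0,0]},
    {"travel": [0,0,0],"dr": [0,0,0]},
  ],
)

```text
clock: 29.88
position: [0.6243, 0.1413, 0.191]
ee_rot: [0.745, 0.667, 0.0, -0.0]
ft_force: [4.6, 5.0, -7.0]
grip_width: 0.215
```

```bash
python3 chk.py|head -2
```

```text
t 29.88 th 0.4073 F [ 4.6  5.  -7. ] w 0.215 pos [0.6243 0.1413 0.191 ]
g [326.7, 247.1] 440 x= 149.7 o [356.9, 265.7] 563 x= 157.0
```

Request:
servo_tool(
  moves=[
    {"travel": [-1,0,-1.6],"dr": [0,0,0]},
    {"travel": [-1,0,-1.7],"dr": [0,0,0]},
    {"travel": [0,0,0],"dr": [0,0,0]},
    {"travel": [0,0,0],"dr": [0,0,0]},
    {"travel": [0,0,0],"dr": [0,0,0]},
  ],
)

```text
clock: 30.55
position: [0.6241, 0.1391, 0.1941]
ee_rot: [0.745, 0.667, 0.0, -0.001]
ft_force: [5.3, 5.6, -7.1]
grip_width: 0.217
```

```bash
python3 chk.py|head -2
```

```text
t 30.55 th 0.4205 F [ 5.3  5.6 -7.1] w 0.217 pos [0.6241 0.1391 0.1941]
g [326.6, 246.4] 441 x= 150.9 o [356.6, 265.5] 565 x= 156.9
```

Request:
servo_tool(
  moves=[
    {"travel": [-1,0,-1.6],"dr": [0,0,0]},
    {"travel": [-1.1,0,-1.7],"dr": [0,0,0]},
    {"travel": [0,0,0],"dr": [0,0,0]},
    {"travel": [0,0,0],"dr": [0,0,0]},
    {"travel": [0,0,0],"dr": [0,0,0]},
  ],
)

```text
clock: 31.22
position: [0.6238, 0.137, 0.1974]
ee_rot: [0.745, 0.667, 0.0, -0.0]
ft_force: [4.8, 5.4, -7.9]
grip_width: 0.217
```

```bash
python3 chk.py|head -2
```

```text
t 31.23 th 0.4346 F [ 4.8  5.4 -7.9] w 0.217 pos [0.6238 0.137  0.1974]
g [326.2, 246.2] 444 x= 150.7 o [356.1, 265.1] 580 x= 157.0
```

Request:
servo_tool(
  moves=[
    {"travel": [-1.1,0,-1.6],"dr": [0,0,0]},
    {"travel": [-1.1,0,-1.6],"dr": [0,0,0]},
    {"travel": [0,0,0],"dr": [0,0,0]},
    {"travel": [0,0,0],"dr": [0,0,0]},
    {"travel": [0,0,0],"dr": [0,0,0]},
  ],
)

```text
clock: 31.9
position: [0.6235, 0.1348, 0.2007]
ee_rot: [0.745, 0.667, 0.0, -0.0]
ft_force: [5.4, 5.3, -7.8]
grip_width: 0.216
```

```bash
python3 chk.py|head -2
```

```text
t 31.9 th 0.4485 F [ 5.4  5.3 -7.8] w 0.216 pos [0.6235 0.1348 0.2007]
g [326.0, 246.3] 450 x= 150.4 o [355.8, 264.9] 585 x= 156.9
```

Request:
servo_tool(
  moves=[
    {"travel": [-1.1,0,-1.6],"dr": [0,0,0]},
    {"travel": [-1.1,0,-1.6],"dr": [0,0,0]},
    {"travel": [0,0,0],"dr": [0,0,0]},
    {"travel": [0,0,0],"dr": [0,0,0]},
    {"travel": [0,0,0],"dr": [0,0,0]},
  ],
)

```text
clock: 32.58
position: [0.6233, 0.1325, 0.2038]
ee_rot: [0.745, 0.667, 0.0, -0.0]
ft_force: [4.8, 4.3, -7.4]
grip_width: 0.217
```

```bash
python3 chk.py|head -2
```

```text
t 32.58 th 0.4622 F [ 4.8  4.3 -7.4] w 0.217 pos [0.6233 0.1325 0.2038]
g [325.4, 246.0] 450 x= 150.2 o [355.5, 264.6] 568 x= 157.3
```

Request:
servo_tool(
  moves=[
    {"travel": [-1.1,0,-1.6],"dr": [0,0,0]},
    {"travel": [-1.1,0,-1.6],"dr": [0,0,0]},
    {"travel": [0,0,0],"dr": [0,0,0]},
    {"travel": [0,0,0],"dr": [0,0,0]},
    {"travel": [0,0,0],"dr": [0,0,0]},
  ],
)

```text
clock: 33.25
position: [0.623, 0.1302, 0.207]
ee_rot: [0.745, 0.667, 0.0, -0.0]
ft_force: [4.9, 4.8, -8.0]
grip_width: 0.219
```

```bash
python3 chk.py|head -2
```

```text
t 33.25 th 0.4761 F [ 4.9  4.8 -8. ] w 0.219 pos [0.623  0.1302 0.207 ]
g [325.0, 245.8] 463 x= 150.3 o [355.3, 264.5] 584 x= 157.2
```

Request:
servo_tool(
  moves=[
    {"travel": [-1.1,0,-1.5],"dr": [0,0,0]},
    {"travel": [-1.1,0,-1.5],"dr": [0,0,0]},
    {"travel": [0,0,0],"dr": [0,0,0]},
    {"travel": [0,0,0],"dr": [0,0,0]},
    {"travel": [0,0,0],"dr": [0,0,0]},
    {"travel": [0,0,0],"dr": [0,0,0]},
  ],
)

```text
clock: 34.05
position: [0.6227, 0.128, 0.2098]
ee_rot: [0.745, 0.667, -0.0, -0.0]
ft_force: [4.4, 4.2, -7.9]
grip_width: 0.221
```

```bash
python3 chk.py|head -2
```

```text
t 34.05 th 0.4889 F [ 4.4  4.2 -7.9] w 0.221 pos [0.6227 0.128  0.2098]
g [319.0, 252.5] 411 x= 130.9 o [354.8, 264.3] 585 x= 157.0
```

Green is sliding (x 150→131), orange unmoved. Hold.

Request:
servo_tool(
  moves=[
    {"travel": [0,0,0],"dr": [0,0,0]},
    {"travel": [0,0,0],"dr": [0,0,0]},
    {"travel": [0,0,0],"dr": [0,0,0]},
    {"travel": [0,0,0],"dr": [0,0,0]},
    {"travel": [0,0,0],"dr": [0,0,0]},
    {"travel": [0,0,0],"dr": [0,0,0]},
    {"travel": [0,0,0],"dr": [0,0,0]},
    {"travel": [0,0,0],"dr": [0,0,0]},
    {"travel": [0,0,0],"dr": [0,0,0]},
    {"travel": [0,0,0],"dr": [0,0,0]},
    {"travel": [0,0,0],"dr": [0,0,0]},
    {"travel": [0,0,0],"dr": [0,0,0]},
  ],
)

```text
clock: 35.6
position: [0.6228, 0.128, 0.2099]
ee_rot: [0.745, 0.667, -0.0, -0.0]
ft_force: [3.9, 5.0, -8.0]
grip_width: 0.218
```

```bash
python3 chk.py|head -2;python3 - <<'E'
import cv2
s=cv2.imread("pics/last.png"); cv2.imwrite("pics/G.png",cv2.convertScaleAbs(cv2.resize(s[145:355,255:445],None,fx=2.8,fy=2.8,interpolation=2),alpha=1.4))
E
```

```text
t 35.6 th 0.489 F [ 3.9  5.  -8. ] w 0.218 pos [0.6228 0.128  0.2099]
g [298.6, 277.6] 416 x= 60.5 o [354.8, 264.4] 573 x= 156.8
```

View pics/G.png

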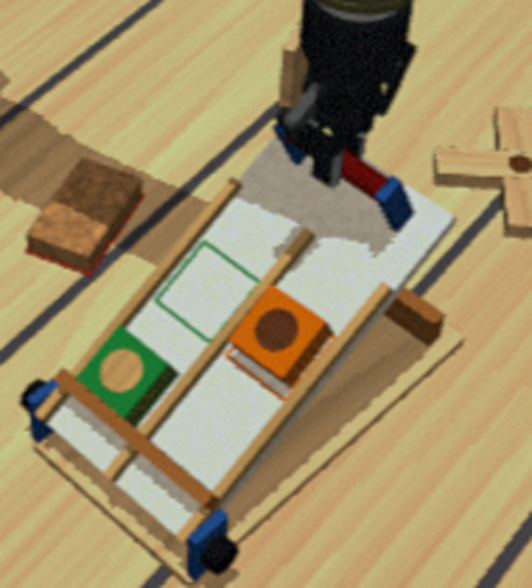

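Request:
servo_tool(
  moves=[
    {"travel": [0,0,0],"dr": [0,0,0]},
    {"travel": [0,0,0],"dr": [0,0,0]},
    {"travel": [0,0,0],"dr": [0,0,0]},
    {"travel": [0,0,0],"dr": [0,0,0]},
    {"travel": [0,0,0],"dr": [0,0,0]},
    {"travel": [0,0,0],"dr": [0,0,0]},
    {"travel": [0,0,-10],"dr": [0,0,0]},
    {"travel": [0,0,-25],"dr": [0,0,0]},
    {"travel": [0,0,-35],"dr": [0,0,0]},
    {"travel": [0,0,-30],"dr": [0,0,0]},
    {"travel": [0,0,0],"dr": [0,0,0]},
    {"travel": [0,0,0],"dr": [0,0,0]},
  ],
  claw=0,
)

```text
clock: 37.15
position: [0.6228, 0.1271, 0.3109]
ee_rot: [0.745, 0.667, -0.0, -0.0]
ft_force: [-0.1, 0.3, -1.0]
grip_width: 1.002
```

```bash
python3 - <<'E'
from h import *
s=manip.camera("scene"); a=cv2.imread("pics/last.png")
f=lambda i:cv2.convertScaleAbs(cv2.resize(i[145:355,255:445],None,fx=2.1,fy=2.1,interpolation=2),alpha=1.4)
cv2.imwrite("pics/H.png",np.hstack([f(a),f(s)]))
E
```

```text
(no output)
```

View pics/H.png

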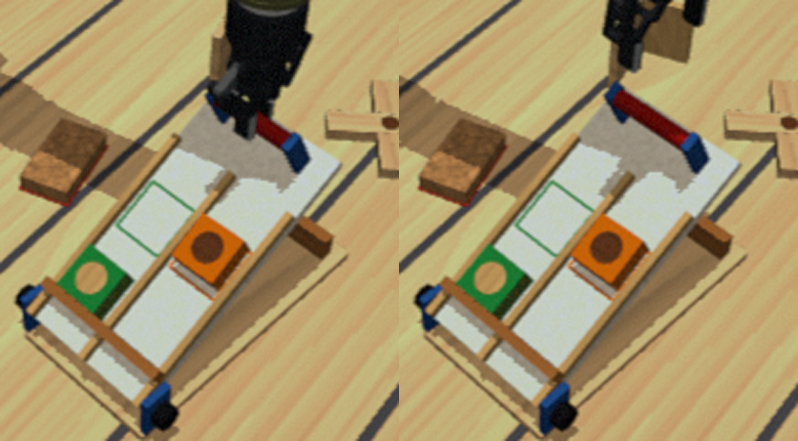

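The chute is standing at the same angle. The green blank is at the stop, the orange one is on its mark, and the gripper is clear.

```bash
python3 -c "
from workcell import manip
print(manip.hand_in())"
```

```text
the job is handed in; nothing more can be done
None
```

The job is done and handed in at about 37 s. I laid the green blank inside its marked square and let go. I then raised the chute by the red bar, slowly and in steps of about 0.014 rad. The green blank began to slide at about 0.49 rad; I stopped there and held until it reached the stop, then opened the gripper and lifted clear.

**Last checks:**
- **Green blank:** it measured x ≈ 60 mm along the chute; a blank against the stop should be at 59 mm.
- **Orange blank:** its measured position stayed within 1 mm throughout the raise. It read about 157 mm instead of 150 mm after I changed the colour threshold early on, so I take that as an offset, not movement.
- **Chute and bench:** the before and after pictures show the same chute angle once released. The sander, corner and cross look undisturbed where they are in view.

**Disagreements:**
- **Chute angle:** the 0.49 rad comes from the gripper's height. One picture check at about 0.19 rad gave roughly 0.02 rad less, so the true angle is probably slightly lower.
- **Deck height:** the cameras gave the deck about 2 mm higher than stated. I set the blank down by feel of contact, about 59 mm at the tool tip, which agrees with the stated 54 mm deck.

I viewed 9 pictures.

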